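# Clamp the oilstone under the ratchet drop-jaw

### The job

Pull the drop-jaw of the stone holder up past its ratchet until the oilstone can pass under it, and leave it standing on its pawl. Put the oilstone flat on the holder's foot plate, centred under the jaw, and press its end gently home against both brass fence lugs. Then press the pawl's thumb lever down gently and keep it down until the jaw has sunk onto the stone, and let the lever spring back; leave the other things on the bench alone.

Things in the scene. Friction and masses are not known exactly. Their poses are not given: they have to be found in the camera images.
- stand: Stone holder, fixed. Origin on the bench under the rail's axis; x from its open front to the upright, z up. Foot plate x -185 to 30, y +-60 mm, top 12 mm over the bench. Grey upright x -21 to 22, y -24 to 38, 120 mm high. The drop-jaw sticks out of the rail to -x: x -75 to -8, 18 mm wide, 16 thick. The stone goes under it lengthwise along x, pushed in from the -x end.
- rail (a joint): Height of rail and jaw in m: 0 lowest; the gap under the jaw is 6 mm + this; top stop 0.046. The pawl catches near 0, .008, .016, .024, .032, .040; let go between, it sinks to the lower one. Weight 4 to 7 N, plus up to 5 N per tooth, plus a damper of 2 N per 10 mm/s: pull slowly. With the pawl held off it sinks by itself at 15 to 30 mm/s.
- handle (a point): Centre of the dark wooden handle on top of the rail, 52 mm (stand's x) x 14 mm (stand's y) x 28 mm high; it rides with the rail. At rail 0 it is 146 mm over the bench. Nothing stands beside it. Its axes are parallel to the stand's.
- pawl (a joint): Angle of the pawl in rad: under 0.2 sprung in between the teeth; grows as the thumb lever goes down; the nose clears the teeth above about 0.25, hard stop at 0.32. The sprung lever takes 2 to 5 N at the thumb pad; the force jumps up at the stop, and over 20 N is too rough.
- thumb_pad (a point): Centre of the top of the black thumb pad (24 mm in stand's x, 22 in y) on the pawl's lever, on the stand's +y side, 88 mm from the rail's axis, about 75 mm over the bench. Press from above: from rest 10 to 16 mm clears the teeth, 15 to 20 mm is the stop. Pivot along stand's x, 64 mm inwards, 9 mm lower. Keep a wide gripper's narrow side towards the rail (handle 70 mm away).
- fence: Pair of brass stop lugs on the foot plate, each 8 x 11 x 20 mm high, 18.5 mm to either side of the jaw. They were set by hand along two slots and stay put: their -x faces lie together somewhere from x = -36 to -24 mm in the stand's frame (origin and axes given here are the stand's, not the lugs'), so find them by feel. Pressing the stone on them by over 20 N is too rough.
- stone: The grey oilstone, 150 x 50 x 25 mm, about 0.42 kg, lying flat loose on the bench; origin at the middle of its underside, x along its length, z up. The two ends are alike.
- stone_center (a point): The middle of the oilstone, 12.5 mm above its underside; axes as stone.
- bench_block: Bystander: square steel bench block 65 x 65 x 22 mm, loose; origin under its middle.
- brush_jar: Bystander: amber glass pot 72 mm across, 85 mm high, loose; origin under its middle.
- oil: Bystander: green glass oil bottle 48 mm across, 90 mm high, loose; origin under its middle.
Things that resemble listed ones, but are neither listed nor needed, are in the scene too. Several things look just like the stone: the one meant starts nearest to the robot's base.

How it is judged:
By the outcome, as a careful person would: the job done as asked, in the order asked, and still so for the second after the job is handed in, with the robot touching nothing.
It also fails if it takes over 72 s, if anything falls off the work surface, if the arm or the gripper's body presses on something with over 40 N, if the wrist force passes 120 N, or if a joint passes its speed limit or range.

### The arm

A 7-joint arm with a two-finger parallel gripper is mounted at the origin on the work surface. World frame = base frame: x ahead of the robot, y to its left, z up, the work surface at z = 0. Lengths are in mm, angles in rad, forces in N, time in s.
With the tool pointing down it reaches from about 400 to 850 mm from the base axis. Payload 10.4 kg.
Tool frame: the origin (TCP) lies midway between the tips of the shut fingers; the grasp point (between the pads) lies 19 mm behind it (r.grip_point_offset is the distance from the TCP to the grasp point, in mm); z points along the fingers, y is the direction in which the jaws open and shut (so a half turn about z gives the same grasp; the last joint's range is limited). The gripper opens to 87 mm and grips with 3 to 60 N. Pads are 19 mm wide; open, the fingers measure 117 mm over their backs; the gripper's body (75 mm by 190 mm) begins 51 mm behind the grasp point.
Start: joints at [1.3, 0.332, -0.065, 1.46, 0.022, 1.35, -0.088], TCP at [153.316, -605.926, 222.576] pointing down, gripper open.
Joint ranges: [-2.6, 2.6], [-0.5, 2.12], [-1.47, 1.34], [0.16, 2.42], [-1.27, 4.41], [0.06, 2.06], [-2.6, 2.6]. Speed limits (rad/s): [2.22, 2.22, 2.79, 2.79, 3.14, 3.14, 3.14].

### API

Orientations are given as a unit quaternion [x, y, z, w].
In Python, from station import r gives the robot as it stands.
- The arm moves only by the tool servo_tool, never from a script. Its argument "deltas" is a list that holds one entry, the list of rows, each a list of 4 numbers: the shift along the tool's x, y, z in mm, then the turn about the tool's z in degrees. In form: [[[dx, dy, dz, twist], ...]]. A call has 1 to 20 rows; each row is the pose to reach, as a shift and turn from the pose commanded when the call began, along the tool's axes at that moment; what a row does not reach only later rows make up. A row lasts 1/12 s, in which the tool goes at most 41.7 mm and 7.16 degrees, less where a joint would pass 70% of its speed; a pose out of reach is approached as far as the arm can. A call with a gripper value outside its range is refused whole. "claw" is the opening, from -1 (shut) to 1 (fully open), set as the call begins (left out, the last holds). The fingers move at their own pace and stop on an object; the grip force is fixed at half the most. Time passes only in rows, so rows that repeat a pose let the fingers close. It gives the time, the measured TCP pose, the force and the opening at its end, in the units of the state.
- r.sense(): the state, without advancing time (a new reading comes with each control period).
- r.grab_frame(name): name is "scene" or "top" or "wrist"; returns a dict with "pixels" (400x640x3 uint8, red, green, blue), "z_map" (400x640 float32, mm along the optical axis (not along the pixel's ray), 0 where there is no reading), "fx", "fy", "cx", "cy" (pixels), "k1" (the pictures are not rectified: a ray, as slopes to the right and down, at radius r is drawn at 1 + k1 r^2 times it, then the intrinsics apply), "origin" and "orientation" of the camera in the world. Camera axes: x right, y up, looking along -z (the intrinsics and any distortion apply to the point x, -y, -z); pixel columns grow to the right and rows downward; lengths in mm; the calibration is good to about 2 mm. A picture is of the moment at which its call begins.
- r.job_done(): hands the job in, once; it reports no verdict.
Trained networks look in the newest picture that a camera, given by its name, has taken for a name from the list of things; names that differ only in an ending like _2 or _b are one class to them, and where a whole thing is asked for, a point or a joint stands for the part that bears it (a point fixed in the world has none). Each returns a list of dicts, best first, with "score" (0 to 1); they miss things now and then, are a little off and sometimes report something else, mostly with a low value. They report only what shows in the picture. A call takes as long as a camera call. They do not tell look-alikes from the thing itself.
- r.spot_in(camera, name): "position" ([column, row] in pixels, amid what is visible of it).
- r.masks_of(camera, name): "region" (400x640 bool, what is visible of it) and "position" ([column, row] in pixels, amid what is visible of it).
- r.landmark_of(camera, name): "position" ([column, row] in pixels: a listed point, or the origin of a listed thing).
The state is a dict: "clock": time; "joints": joint angles; "qd": joint speeds; "tau": joint torques, N m; "position": TCP position; "eef_rot": TCP orientation; "wrist_force": force on the tool from outside, world axes, zero at the start; "wrist_torque": the same for the moment, N m; "finger_gap": opening from 0.0 (shut) to 1.0 (fully open).
Only numpy, scipy, OpenCV 4.12 (cv2) and the standard library are available. Lean on these libraries where they do the work, as an engineer would, in place of code of your own. Each camera call takes 0.05 s, during which the arm holds its last target. There are 200 camera calls.

## Working session

There is one attempt and no reset: what is moved stays moved. The work goes in short steps, Python scripts to look and compute and a tool call to move; the robot and the scene stay as the last step left them, time stands still between calls to the robot, and variables do not carry over. Pictures are saved under pics/ and viewed, about 8 in all and at most 12, crops included, and the job is handed in when it is done.

Besides the shell and the picture viewer there is one more tool, called after "Call:" by a JSON object that holds its "fn" and its "kwargs", one argument or row to a line. servo_tool: Moves the arm, as the interface text tells. Its arguments: {"type":"object","properties":{"deltas":{"type":"array","items":{"type":"array","items":{"type":"array","items":{"type":"number"}}}},"claw":{"type":"number"}},"required":["deltas"]}

```bash
mkdir -p pics; cat > h.py <<'E'
import numpy as np, cv2
from scipy.spatial.transform import Rotation as R
from station import r
def pix2cam(f,u,v):
    x=(u-f['cx'])/f['fx']; y=(v-f['cy'])/f['fy']; a,b=x,y
    for _ in range(20):
        s=1+f['k1']*(a*a+b*b); a,b=x/s,y/s
    return a,b
def ray(f,u,v):
    a,b=pix2cam(f,np.asarray(u,float),np.asarray(v,float))
    d=np.stack([a,-b,-np.ones_like(a)],-1)
    return R.from_quat(f['orientation']).apply(d.reshape(-1,3)).reshape(d.shape)
def at_z(f,u,v,z):
    d=ray(f,u,v); o=np.array(f['origin']); return o+d*((z-o[2])/d[...,2])[...,None]
def cloud(f):
    v,u=np.mgrid[0:400,0:640]; return np.array(f['origin'])+ray(f,u,v)*f['z_map'][...,None]
def proj(f,P):
    c=R.from_quat(f['orientation']).inv().apply(np.atleast_2d(P)-np.array(f['origin'])); a=c[:,0]/-c[:,2]; b=-c[:,1]/-c[:,2]
    s=1+f['k1']*(a*a+b*b); return np.stack([f['cx']+f['fx']*a*s,f['cy']+f['fy']*b*s],-1)
def save(f,n): cv2.imwrite('pics/'+n,f['pixels'][:,:,::-1])
E
python3 - <<'E'
from h import *
s=r.sense(); print(s)
for n in ['scene','top']:
    f=r.grab_frame(n); save(f,n+'1.png'); print(n,f['origin'],f['orientation'],f['fx'],f['k1'])
    np.savez(n+'1.npz',**f)
    for k in ['stand','stone','handle','thumb_pad','bench_block','brush_jar','oil','fence']:
        try:
            print(k,[(np.round(d['position']).tolist(),round(d['score'],2)) for d in r.landmark_of(n,k)])
        except Exception as e: print(k,e)
a=cv2.imread('pics/scene1.png');b=cv2.imread('pics/top1.png')
cv2.imwrite('pics/both.png',np.vstack([cv2.resize(a,(480,300)),cv2.resize(b,(480,300))]))
E
```

```text
{'clock': 0.0, 'joints': array([ 1.30042194,  0.33289413, -0.06468956,  1.46093531,  0.02161829,
        1.34993341, -0.08849886]), 'qd': array([ 1.58185337e-03,  6.22539368e-04, -6.86804009e-04, -1.12155507e-03,
       -1.25515439e-04,  8.39622075e-05, -2.16975506e-03]), 'tau': array([-1.25611703e-03, -6.23250747e+01,  2.38309923e-02, -3.89898705e+01,
       -6.14478788e-02,  3.97861702e-02,  1.50107771e-04]), 'position': array([ 153.16295475, -605.53237504,  221.74290389]), 'eef_rot': array([ 9.92334524e-01,  1.23578512e-01, -1.35772910e-04, -7.24469134e-04]), 'wrist_force': array([ 0.32630884, -0.51660957,  0.02203656]), 'wrist_torque': array([ 0.04026956, -0.01139176,  0.05216701]), 'finger_gap': 1.001082192598728}
scene [927.74339047 494.90531334 855.38027266] [0.09654239 0.31569223 0.91004353 0.2506766 ] 386.02525622773294 -0.05882626502021668
stand [([304.0, 227.0], 0.62)]
stone [([267.0, 300.0], 0.73), ([307.0, 146.0], 0.59)]
handle [([301.0, 189.0], 0.62), ([302.0, 229.0], 0.61)]
thumb_pad [([321.0, 229.0], 0.68)]
bench_block [([412.0, 276.0], 0.94)]
brush_jar [([246.0, 166.0], 0.85)]
oil [([345.0, 320.0], 0.74)]
fence [([303.0, 226.0], 0.49)]
top [518.49286275  -1.18099635 981.84235297] [ 0.05015998 -0.04555547 -0.69610648  0.71473383] 422.5891557165376 0.033600633207573824
stand [([335.0, 204.0], 0.9), ([449.0, 195.0], 0.22)]
stone [([275.0, 129.0], 0.82), ([447.0, 277.0], 0.76)]
handle [([336.0, 196.0], 0.72), ([215.0, 180.0], 0.2)]
thumb_pad [([294.0, 202.0], 0.84), ([450.0, 276.0], 0.21)]
bench_block [([210.0, 268.0], 0.87)]
brush_jar [([449.0, 197.0], 0.69)]
oil [([218.0, 182.0], 0.64)]
fence [([335.0, 204.0], 0.52)]
```

View pics/scene1.png

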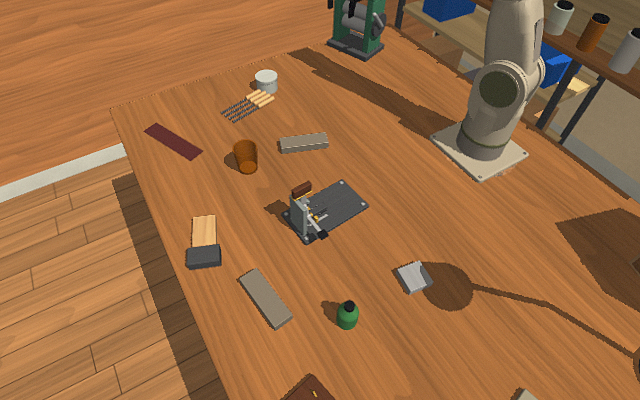

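View pics/top1.png

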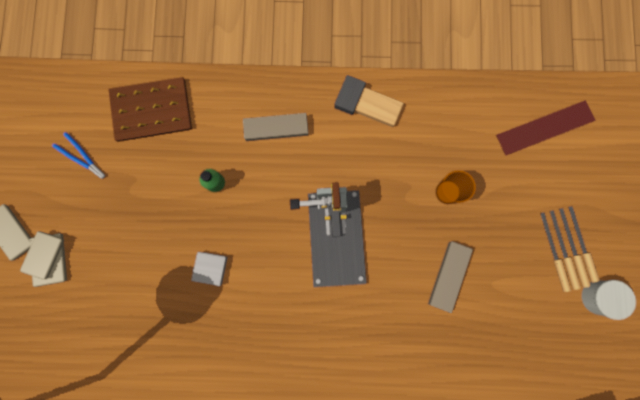

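Stone candidates in the top picture are (275,127) and (452,276); the pale blocks at (40,250) are lighter and squarer. The base is below the bottom edge, so I take (452,276). The stand is at (335,235), with its upright toward image-up and the thumb pad at (294,203).

```bash
python3 - <<'E'
from h import *
F={n:dict(np.load(n+'1.npz')) for n in ['scene','top']}
def seg(n,c):
    f=F[n];return cloud(f)
# stone
for n,box in [('top',(415,225,495,325)),('scene',(270,120,340,165))]:
    f=F[n];C=cloud(f);u0,v0,u1,v1=box
    P=C[v0:v1,u0:u1].reshape(-1,3)
    print(n,'z bench',np.median(P[P[:,2]<12,2]))
    Q=P[(P[:,2]>17)&(P[:,2]<40)]
    (cx,cy),(w,h),a=cv2.minAreaRect(Q[:,:2].astype(np.float32)); print('stone',cx,cy,w,h,a,np.median(Q[:,2]))
# other stone, block, pot, oil, z
f=F['top'];C=cloud(f)
for k,(u0,v0,u1,v1) in dict(oil=(190,160,235,200),jar=(425,160,485,220),block=(185,240,235,295),stone2=(235,100,320,150)).items():
    P=C[v0:v1,u0:u1].reshape(-1,3);Q=P[P[:,2]>14];print(k,Q.min(0).round(),Q.max(0).round())
# plate
P=C[170:300,285:385].reshape(-1,3)
z=P[:,2];Q=P[(z>9)&(z<16)]
print('plate',cv2.minAreaRect(Q[:,:2].astype(np.float32)))
for n,box in [('top',(285,170,385,300)),('scene',(270,170,380,250))]:
    f=F[n];C=cloud(f);u0,v0,u1,v1=box;P=C[v0:v1,u0:u1].reshape(-1,3)
    Q=P[(P[:,2]>140)];print(n,'handle top',cv2.minAreaRect(Q[:,:2].astype(np.float32)),Q.max(0),len(Q))
# plate corners via colour screws at top image edge corners
im=F['top']['pixels'].astype(int);m=((im.max(2)-im.min(2)<25)&(im.mean(2)<110)).astype(np.uint8)
m[:, :300]=0;m[:,380:]=0;m[:195]=0;m[300:]=0
n,l,s,c=cv2.connectedComponentsWithStats(m);i=1+s[1:,4].argmax();v,u=np.nonzero(l==i)
W=at_z(F['top'],u,v,12.)
print('plate2',cv2.minAreaRect(W[:,:2].astype(np.float32)),s[i])
for n,t in[('top',(294,203)),('scene',(321,230))]:
    f=F[n];C=cloud(f);print('thumb',n,[C[t[1]+dv,t[0]+du].round(1).tolist() for du in(-3,0,3) for dv in (-3,0,3)])
a=cv2.resize(F['top']['pixels'][180:300,270:480,::-1],None,fx=3.8,fy=3.8,interpolation=cv2.INTER_CUBIC);cv2.imwrite('pics/crop.png',a)
E
```

```text
top z bench -1.0983974565843369
stone 484.69940185546875 -287.8585205078125 50.080352783203125 149.1715850830078 70.3836669921875 23.697897479373864
scene z bench -0.2142741162156767
stone 486.71270751953125 -287.146240234375 57.301090240478516 149.5501708984375 70.94682312011719 24.218781108705116
oil [518.  -1.  14.] [711. 279. 982.]
jar [ 518. -324.   14.] [714.  -1. 982.]
block [452.  -1.  14.] [522. 289. 982.]
stone2 [518.  -1.  14.] [855. 194. 982.]
plate ((564.7442016601562, -30.784873962402344), (216.8809814453125, 119.73544311523438), 5.133434295654297)
top handle top ((592.3214721679688, -19.119577407836914), (21.147613525390625, 150.47462463378906), 84.34307861328125) [667.26734738  -1.18099635 981.84235297] 246
scene handle top ((790.8382568359375, 222.81619262695312), (607.511474609375, 45.07523727416992), 59.046783447265625) [927.74339047 494.90531334 855.38027266] 226
plate2 ((560.8826904296875, -31.813156127929688), (202.78713989257812, 117.08074951171875), 5.141542911529541) [ 309  195   57   91 3972]
thumb top [[641.5, 71.3, 64.3], [518.5, -1.2, 981.8], [628.3, 70.9, 64.3], [641.7, 64.7, 64.5], [634.8, 64.4, 66.5], [628.4, 64.2, 65.3], [641.2, 57.9, 69.1], [634.9, 57.8, 66.8], [628.4, 57.6, 66.4]]
thumb scene [[634.1, 40.6, 63.4], [639.1, 48.7, 64.3], [644.2, 57.1, 65.9], [608.7, 15.8, 13.1], [633.3, 53.4, 65.9], [637.7, 60.6, 65.4], [601.2, 18.8, 11.4], [626.0, 55.7, 63.3], [631.1, 63.9, 64.5]]
```

View pics/crop.png

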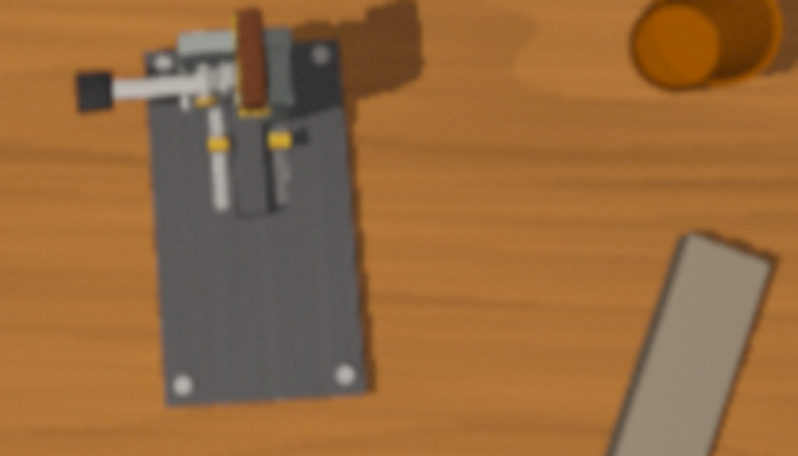

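Top view crop confirms it: the stone is at crop (690,350), and the plate, brass lugs at (218,145) and (280,140), handle (250,60) and pad (95,92) are all clear. Next I work out the handle position and the move.

```bash
cat >> h.py <<'E'
def rect(P): return cv2.minAreaRect(P[:,:2].astype(np.float32))
def go(x,y,z,h):
    "shift in tool axes and twist (deg) to world pose with tool-x heading h"
    s=r.sense(); q=R.from_quat(s['eef_rot']); d=q.inv().apply(np.array([x,y,z])-s['position'])
    ax=q.as_matrix()[:,0]; h0=np.degrees(np.arctan2(ax[1],ax[0]))
    tw=(h0-h+180)%360-180
    print('t',round(s['clock'],2),'pos',s['position'].round(1),'h',h0.round(2),'F',s['wrist_force'].round(1),'gap',round(s['finger_gap']*87,1),'-> d',d.round(1),'tw',round(tw,2))
ANG=5.13; EX=np.array([np.cos(np.radians(ANG)),np.sin(np.radians(ANG))]); EY=np.array([-EX[1],EX[0]]); O=np.array([641.9,-23.9])
def st(x,y): return O+x*EX+y*EY
E
python3 - <<'E'
from h import *
for n,box in [('top',(285,170,385,300)),('scene',(270,170,380,250))]:
    f=dict(np.load(n+'1.npz'));C=cloud(f);C[f['z_map']==0]=0;u0,v0,u1,v1=box;P=C[v0:v1,u0:u1].reshape(-1,3)
    Q=P[(P[:,2]>138)];print(n,'handle',rect(Q),Q[:,2].max(),np.percentile(Q[:,2],90),len(Q))
    Q=P[(P[:,2]>151)];print(n,'handle top',rect(Q))
    L=np.c_[(P[:,:2]-O)@EX,(P[:,:2]-O)@EY,P[:,2]]
    m=(abs(L[:,1])<8)&(L[:,0]<-30)&(L[:,0]>-74)&(L[:,2]>5);print('jaw top',np.percentile(L[m,2],[10,50,90]))
    Q=P[(P[:,2]>7)&(P[:,2]<17)];print('plate',rect(Q))
print(st(0,88))
go(*st(0,0),210,ANG)
E
```

```text
top handle ((642.0191040039062, -23.920459747314453), (51.048221588134766, 14.075482368469238), 5.440152645111084) 163.71217518166384 161.08626710709189 194
top handle top ((642.3576049804688, -24.013355255126953), (50.31915283203125, 14.064851760864258), 5.083803176879883)
jaw top [31.20263458 33.9196757  36.16875937]
plate ((564.8138427734375, -30.910987854003906), (217.08274841308594, 120.00215148925781), 5.258711338043213)
scene handle ((644.2977905273438, -22.46976661682129), (50.7708854675293, 14.735389709472656), 4.107638835906982) 163.6838677325236 160.82602011886928 203
scene handle top ((644.3067626953125, -22.557918548583984), (50.76026153564453, 14.494070053100586), 4.225088596343994)
jaw top [22.32767318 34.10521642 35.82493556]
plate ((565.8553466796875, -29.898353576660156), (217.1865692138672, 122.52384185791016), 5.116652965545654)
[634.03140867  63.74750579]
t 0.9 pos [ 153.3 -605.9  222.6] h 14.2 F [ 1.3  0.7 -0.3] gap 86.9 -> d [ 616.4 -444.4   12.5] tw 9.07
```

Call:
{"fn": "servo_tool", "kwargs": {
  "deltas": [
    [[31,-22,1,3],[62,-44,2,6],[93,-67,3,9.07],[124,-89,4,9.07],[155,-111,5,9.07],[186,-133,6,9.07],[217,-155,7,9.07],[248,-178,8,9.07],[279,-200,9,9.07],[310,-222,10,9.07],[341,-244,11,9.07],[372,-266,12,9.07],[403,-289,12,9.07],[434,-311,12,9.07],[465,-333,12,9.07],[496,-355,12,9.07],[527,-378,12,9.07],[558,-400,12,9.07],[590,-423,12,9.07],[617,-444,12,9.07]]
  ]
}}

```text
clock: 2.57
position: [643.8, -22.1, 210.5]
eef_rot: [0.999, 0.045, 0.0, -0.0]
wrist_force: [1.0, -0.0, 0.8]
finger_gap: 0.997
```

```bash
sed -i 's/O=np.array(.*/O=np.array([642.7,-23.4])/' h.py; python3 - <<'E'
from h import *
f=r.grab_frame('wrist'); save(f,'w1.png'); np.savez('w1.npz',**f); print(f['origin'])
C=cloud(f);C[f['z_map']==0]=0;P=C.reshape(-1,3);d=np.hypot(*(P[:,:2]-O).T)
Q=P[(P[:,2]>138)&(P[:,2]<170)&(d<60)];print(len(Q)); 
if len(Q)>20: print(rect(Q),np.percentile(Q[:,2],[50,95]))
go(*st(0,0),130,ANG)
E
```

```text
[719.21724314 -15.47808654 372.74678616]
1664
((643.0983276367188, -23.60501480102539), (52.46964645385742, 13.627781867980957), 5.285275459289551) [160.38511441 161.65645918]
t 2.62 pos [645.7 -14.7 209.9] h 5.54 F [-4.9  4.7 -1.2] gap 86.8 -> d [-3.9  8.7 79.9] tw 0.41
```

Call:
{"fn": "servo_tool", "kwargs": {
  "deltas": [
    [[0.6,-0.5,0,0],[0.6,-0.5,0,0],[0.6,-0.5,12,0],[0.6,-0.5,30,0],[0.6,-0.5,48,0],[0.6,-0.5,64,0],[0.6,-0.5,74,0],[0.6,-0.5,79,0],[0.6,-0.5,80,0],[0.6,-0.5,80,0],[0.6,-0.5,80,0]]
  ]
}}

```text
clock: 3.53
position: [643.6, -23.8, 131.5]
eef_rot: [0.999, 0.045, 0.001, 0.0]
wrist_force: [-1.0, 0.3, 1.1]
finger_gap: 1.0
```

Call:
{"fn": "servo_tool", "kwargs": {
  "deltas": [
    [[0,0,0,0],[0,0,0,0],[0,0,0,0],[0,0,0,0],[0,0,0,0],[0,0,0,0],[0,0,0,0],[0,0,0,0]]
  ],
  "claw": -1
}}

```text
clock: 4.2
position: [643.1, -23.6, 130.5]
eef_rot: [0.999, 0.045, 0.0, 0.0]
wrist_force: [0.9, 0.4, 0.6]
finger_gap: 0.477
```

Call:
{"fn": "servo_tool", "kwargs": {
  "deltas": [
    [[0,0,0,0],[0,0,0,0],[0,0,0,0],[0,0,0,0],[0,0,0,0],[0,0,0,0],[0,0,0,0]]
  ]
}}

```text
clock: 4.78
position: [643.1, -23.8, 130.5]
eef_rot: [0.999, 0.045, 0.0, 0.0]
wrist_force: [-0.2, 0.2, -0.6]
finger_gap: 0.164
```

Call:
{"fn": "servo_tool", "kwargs": {
  "deltas": [
    [[0,0,-0.8,0],[0,0,-1.6,0],[0,0,-2.4,0],[0,0,-3.2,0],[0,0,-4,0],[0,0,-4.8,0],[0,0,-5.6,0],[0,0,-6.4,0],[0,0,-7.2,0],[0,0,-8,0],[0,0,-8.8,0],[0,0,-9.6,0],[0,0,-10.4,0],[0,0,-11.2,0],[0,0,-12,0]]
  ]
}}

```text
clock: 6.03
position: [643.0, -23.7, 142.4]
eef_rot: [0.999, 0.045, -0.0, 0.0]
wrist_force: [3.6, -1.5, -11.3]
finger_gap: 0.165
```

Call:
{"fn": "servo_tool", "kwargs": {
  "deltas": [
    [[0,0,-1.2,0],[0,0,-2.4,0],[0,0,-3.6,0],[0,0,-4.8,0],[0,0,-6,0],[0,0,-7.2,0],[0,0,-8.4,0],[0,0,-9.6,0],[0,0,-10.8,0],[0,0,-12,0],[0,0,-13.2,0],[0,0,-14.4,0],[0,0,-15.6,0],[0,0,-16.8,0],[0,0,-18,0],[0,0,-19.2,0],[0,0,-20.4,0],[0,0,-21.6,0],[0,0,-22.8,0],[0,0,-23.5,0]]
  ]
}}

```text
clock: 7.7
position: [643.0, -23.7, 166.1]
eef_rot: [0.999, 0.045, -0.0, 0.0]
wrist_force: [1.8, -2.7, -10.9]
finger_gap: 0.166
```

```bash
python3 - <<'E'
from h import *
f=r.grab_frame('scene');C=cloud(f);C[f['z_map']==0]=0;P=C[150:260,250:380].reshape(-1,3)
L=np.c_[(P[:,:2]-O)@EX,(P[:,:2]-O)@EY,P[:,2]]
m=(abs(L[:,1])<8)&(L[:,0]<-35)&(L[:,0]>-72)&(L[:,2]>20);print('jaw top',np.percentile(L[m,2],[10,50,90]),m.sum())
go(*st(0,0),0,ANG)
E
```

```text
jaw top [65.32987268 69.0772981  70.61400812] 82
t 7.75 pos [643.1 -23.7 166.2] h 5.12 F [ 0.7 -3.7 -8.2] gap 14.6 -> d [ -0.4  -0.3 166.2] tw -0.01
```

Call:
{"fn": "servo_tool", "kwargs": {
  "deltas": [
    [[0,0,0.7,0],[0,0,1.4,0],[0,0,2.1,0],[0,0,2.8,0],[0,0,3.2,0],[0,0,3.2,0]]
  ]
}}

```text
clock: 8.25
position: [643.1, -23.7, 162.9]
eef_rot: [0.999, 0.045, 0.0, 0.0]
wrist_force: [-1.3, -4.2, -4.4]
finger_gap: 0.169
```

Call:
{"fn": "servo_tool", "kwargs": {
  "deltas": [
    [[0,0,0,0],[0,0,0,0],[0,0,0,0],[0,0,0,0],[0,0,-12,0],[0,0,-30,0],[0,0,-50,0],[0,0,-60,0]]
  ],
  "claw": 1
}}

```text
clock: 8.92
position: [644.1, -23.1, 226.4]
eef_rot: [0.999, 0.045, 0.002, -0.0]
wrist_force: [0.3, -0.0, -0.0]
finger_gap: 0.689
```

```bash
python3 - <<'E'
from h import *
f=r.grab_frame('scene');save(f,'s2.png');C=cloud(f);C[f['z_map']==0]=0;P=C[150:260,250:380].reshape(-1,3)
L=np.c_[(P[:,:2]-O)@EX,(P[:,:2]-O)@EY,P[:,2]]
m=(abs(L[:,1])<8)&(L[:,0]<-35)&(L[:,0]>-72)&(L[:,2]>20);print('jaw top',np.percentile(L[m,2],[10,50,90]),m.sum())
a=np.radians(-19.6);c=np.array([486,-287.3])
g=c-30*np.array([np.cos(a),np.sin(a)]);print(g)
go(*g,120,-19.6)
E
```

```text
jaw top [56.51903298 64.83701594 66.47759291] 84
[ 457.73827642 -277.23645291]
t 8.97 pos [644.7 -23.  227.6] h 5.14 F [ 1.1 -0.3  0.9] gap 63.8 -> d [-209.6  236.4  106.6] tw 24.74
```

Call:
{"fn": "servo_tool", "kwargs": {
  "deltas": [
    [[-20,23,0,5],[-41,47,0,10],[-62,71,0,15],[-83,94,5,20],[-104,118,15,24.7],[-125,142,30,24.7],[-145,165,45,24.7],[-166,189,60,24.7],[-187,213,75,24.7],[-200,228,88,24.7],[-207,236,98,24.7],[-207,236,103,24.7],[-207,236,103,24.7],[-207,236,103,24.7]]
  ],
  "claw": 1
}}

```text
clock: 10.13
position: [459.4, -275.4, 120.2]
eef_rot: [0.986, -0.169, 0.0, -0.0]
wrist_force: [0.4, 0.7, 0.9]
finger_gap: 1.001
```

```bash
python3 - <<'E'
from h import *
f=r.grab_frame('wrist'); save(f,'w2.png')
C=cloud(f);C[f['z_map']==0]=0;P=C.reshape(-1,3);d=np.hypot(*(P[:,:2]-[486,-287]).T)
Q=P[(P[:,2]>18)&(P[:,2]<32)&(d<100)];print(rect(Q),np.percentile(Q[:,2],[50,95]),len(Q))
B=P[(P[:,2]>-10)&(P[:,2]<10)&(d<150)];print('bench',np.median(B[:,2]))
im=f['pixels'].astype(int)
go(457.7,-277.2,2,-19.6)
E
```

```text
((486.18194580078125, -287.35736083984375), (50.25362014770508, 149.56903076171875), 70.45933532714844) [25.00995788 26.13382371] 12857
bench 0.02910313339413051
t 10.18 pos [ 459.7 -275.5  120.6] h -19.42 F [ 0.2 -0.   0.5] gap 86.8 -> d [ -1.5   2.3 118.6] tw 0.18
```

View pics/w2.png

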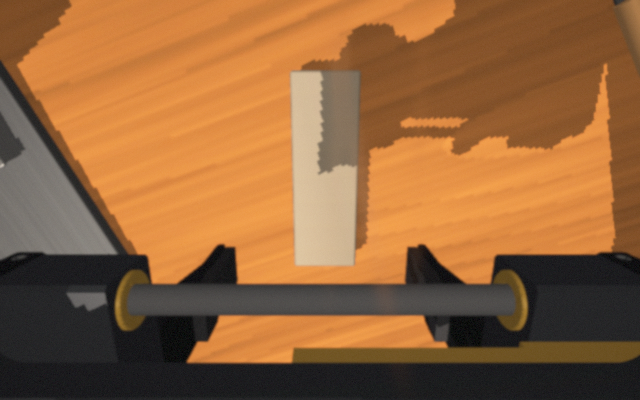

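Call:
{"fn": "servo_tool", "kwargs": {
  "deltas": [
    [[0,0,5,0],[0,0,20,0],[0,0,40,0],[0,0,60,0],[0,0,80,0],[0,0,97,0],[0,0,108,0],[0,0,114,0],[0,0,116,0],[0,0,116,0]]
  ]
}}

```text
clock: 11.02
position: [458.5, -277.0, 4.1]
eef_rot: [0.985, -0.17, 0.0, 0.0]
wrist_force: [0.3, 0.3, -0.3]
finger_gap: 1.002
```

Call:
{"fn": "servo_tool", "kwargs": {
  "deltas": [
    [[0,0,0,0],[0,0,0,0],[0,0,0,0],[0,0,0,0],[0,0,0,0],[0,0,0,0],[0,0,0,0],[0,0,0,0],[0,0,0,0]]
  ],
  "claw": -1
}}

```text
clock: 11.77
position: [458.0, -277.3, 4.0]
eef_rot: [0.985, -0.17, 0.0, 0.0]
wrist_force: [-1.4, -0.4, 1.8]
finger_gap: 0.57
```

Call:
{"fn": "servo_tool", "kwargs": {
  "deltas": [
    [[0,0,-8,0],[0,0,-22,0],[0,0,-36,0],[-4,-8,-45,-1],[-12,-24,-50,-3],[-22,-44,-50,-6],[-33,-66,-50,-9],[-44,-88,-50,-12],[-55,-110,-50,-15],[-66,-132,-50,-18],[-77,-154,-50,-21],[-88,-175,-50,-23],[-97,-193,-50,-24.7],[-103,-205,-50,-24.7],[-106.2,-211.4,-50,-24.7],[-106.2,-211.4,-50,-24.7]]
  ]
}}

```text
clock: 13.1
position: [428.6, -40.7, 53.9]
eef_rot: [0.999, 0.046, -0.0, 0.0]
wrist_force: [0.4, -0.4, -3.3]
finger_gap: 0.572
```

```bash
sed -i 's/O=np.array(.*/O=np.array([642.8,-23.6])/' h.py; python3 - <<'E'
from h import *
f=r.grab_frame('wrist'); save(f,'w3.png')
C=cloud(f);C[f['z_map']==0]=0;P=C.reshape(-1,3)
L=np.c_[(P[:,:2]-O)@EX,(P[:,:2]-O)@EY,P[:,2]]
m=(L[:,2]>68)&(L[:,2]<90)&(L[:,0]<-90)&(abs(L[:,1])<40);print('stone',rect(L[m]),np.median(L[m,2]),L[m].max(0))
m=(L[:,2]>8)&(L[:,2]<16)&(abs(L[:,1])<75);print('plate',rect(L[m]),L[m].min(0),L[m].max(0))
m=(L[:,2]>58)&(L[:,2]<70)&(L[:,0]>-85)&(L[:,0]<-30)&(abs(L[:,1])<15);print('jaw',rect(L[m]) if m.sum() else 0,np.median(L[m],0))
go(*st(-215,0),20,ANG)
E
```

```text
stone ((-179.19595336914062, 2.068004608154297), (139.3660430908203, 72.36495208740234), 0.1579175889492035) 74.885123973424 [-109.53307079   38.18378302   89.9784721 ]
plate ((-133.34732055664062, -0.1201171875), (102.7795639038086, 120.72022247314453), 0.1177263855934143) [-184.82089186  -60.55181298    9.13342356] [-81.93604802  60.16168941  15.96899309]
jaw 0 [nan nan nan]
t 13.15 pos [428.8 -42.1  53.9] h 5.19 F [ 0.3 -0.6 -3.7] gap 49.7 -> d [-0.2  0.7 33.9] tw 0.06
  return _methods._mean(a, axis=axis, dtype=dtype,
  ret = um.true_divide(
```

View pics/w3.png

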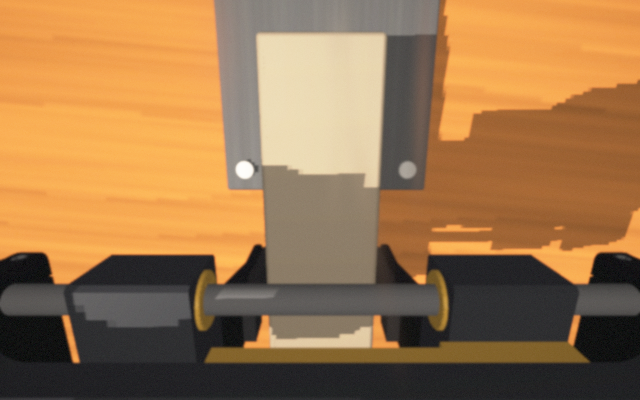

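Call:
{"fn": "servo_tool", "kwargs": {
  "deltas": [
    [[0,0,8,0],[0,0,20,0],[0,0,30,0],[0,0,34,0],[3,0,34,0],[10,0,34,0],[18,0,34,0],[26,0,34,0],[34,0,34,0],[42,0,34,0],[50,0,34,0],[56,0,34,0],[60,0,34,0],[60,0,34,0],[60,0,34,0]]
  ]
}}

```text
clock: 14.4
position: [488.4, -37.0, 19.7]
eef_rot: [0.999, 0.045, -0.0, -0.0]
wrist_force: [-0.1, -0.5, -4.4]
finger_gap: 0.572
```

```bash
python3 - <<'E'
from h import *
f=r.grab_frame('wrist'); np.savez('w4.npz',**f)
C=cloud(f);C[f['z_map']==0]=0;P=C.reshape(-1,3)
L=np.c_[(P[:,:2]-O)@EX,(P[:,:2]-O)@EY,P[:,2]]
for a in (-130,-115,-100,-85):
    m=(L[:,2]>36)&(L[:,2]<48)&(abs(L[:,0]-a)<5)&(abs(L[:,1])<40);print(a,'stone y',L[m,1].min().round(1),L[m,1].max().round(1),np.median(L[m,2]).round(1))
    m=(L[:,2]>8)&(L[:,2]<16)&(abs(L[:,0]-a)<5)&(abs(L[:,1])<75);print('  plate y',L[m,1].min().round(1),L[m,1].max().round(1),np.median(L[m,2]))
m=(L[:,2]>58)&(L[:,2]<72)&(L[:,0]>-85)&(L[:,0]<-30)&(abs(L[:,1])<20);print('jaw',m.sum(),rect(L[m]) if m.sum() else 0)
go(*st(-143,0),16,ANG)
f=r.grab_frame('top'); np.savez('t4.npz',**f);save(f,'t4.png')
C=cloud(f);C[f['z_map']==0]=0;P=C.reshape(-1,3)
L=np.c_[(P[:,:2]-O)@EX,(P[:,:2]-O)@EY,P[:,2]]
m=(L[:,2]>55)&(L[:,2]<72)&(L[:,0]>-85)&(L[:,0]<-30)&(abs(L[:,1])<20);print('jaw top',m.sum(),rect(L[m]) if m.sum() else 0)
E
```

```text
-130 stone y -24.5 25.6 40.7
  plate y -60.3 59.6 12.03411222958863
-115 stone y -24.4 25.5 40.6
  plate y -60.3 59.6 12.087065982996819
-100 stone y -24.6 25.6 40.6
  plate y -60.1 59.8 12.031843955773894
-85 stone y -24.4 25.6 40.5
  plate y -59.8 59.6 12.063766917778636
jaw 5631 ((-60.88242721557617, -0.22426509857177734), (28.23196029663086, 18.109121322631836), 0.045167919248342514)
t 14.45 pos [488.2 -37.1  19.7] h 5.13 F [-0.4  0.1 -4. ] gap 49.6 -> d [12.2  0.4  3.7] tw 0.0
jaw top 171 ((-52.50260925292969, -0.17973804473876953), (17.57491683959961, 45.59738540649414), 86.39649963378906)
```

Call:
{"fn": "servo_tool", "kwargs": {
  "deltas": [
    [[2,0.4,0,0],[5,0.7,0,0],[8,0.7,0,0],[10,0.7,0,0],[11,0.7,0.5,0],[11,0.7,1.2,0],[11,0.7,2,0],[11,0.7,2.8,0],[11,0.7,3.4,0],[11,0.7,3.4,0]]
  ]
}}

```text
clock: 15.33
position: [499.4, -36.8, 16.3]
eef_rot: [0.999, 0.045, -0.0, 0.0]
wrist_force: [0.1, -0.9, -3.9]
finger_gap: 0.569
```

Call:
{"fn": "servo_tool", "kwargs": {
  "deltas": [
    [[0.5,0,0.2,0],[1,0,0.2,0],[1.5,0,0.2,0],[2,0,0.2,0],[2.5,0,0.2,0],[2.5,0,0.2,0]]
  ]
}}

```text
clock: 15.83
position: [502.2, -36.5, 16.3]
eef_rot: [0.999, 0.045, 0.0, 0.0]
wrist_force: [-0.6, -0.1, -3.3]
finger_gap: 0.576
```

```bash
python3 - <<'E'
from h import *
for n in ['w4','w1','top1','scene1']:
    f=dict(np.load(n+'.npz'));C=cloud(f);C[f['z_map']==0]=0
    L=np.dstack([(C[...,:2]-O)@EX,(C[...,:2]-O)@EY,C[...,2]])
    im=f['pixels'].astype(int);b=(im[...,0]>150)&(im[...,2]<90)&(im[...,1]>100)
    for s in(1,-1):
        m=(L[...,2]>29)&(L[...,2]<35)&(abs(L[...,1]-18.5*s)<7)&(L[...,0]>-55)&(L[...,0]<0)
        for k,q in(('z',m),('zb',m&b)):
            if q.sum()>3: print(n,s,k,q.sum(),np.percentile(L[q],[2,50,98],axis=0).round(1).tolist())
E
```

```text
w1 1 z 78 [[-35.1, 13.8, 29.9], [-30.9, 18.9, 31.9], [-27.6, 23.2, 33.3]]
w1 1 zb 48 [[-33.6, 13.8, 29.8], [-29.3, 17.4, 31.9], [-27.6, 23.2, 33.2]]
top1 1 z 14 [[-34.5, 13.2, 29.6], [-32.0, 17.7, 31.2], [-29.5, 22.4, 33.6]]
top1 1 zb 10 [[-34.5, 13.4, 30.2], [-33.2, 16.7, 31.2], [-30.1, 22.4, 33.1]]
top1 -1 z 13 [[-34.4, -23.0, 29.2], [-32.1, -18.6, 31.4], [-22.9, -13.9, 33.2]]
top1 -1 zb 12 [[-34.4, -23.0, 29.2], [-32.1, -18.4, 31.4], [-29.5, -13.9, 33.2]]
scene1 1 z 9 [[-35.3, 12.3, 29.8], [-32.0, 18.2, 31.6], [-29.2, 23.0, 33.6]]
scene1 1 zb 7 [[-34.3, 12.8, 29.9], [-31.4, 18.2, 31.6], [-29.2, 22.9, 33.6]]
scene1 -1 z 8 [[-36.1, -23.4, 29.7], [-32.5, -16.5, 30.9], [-29.2, -14.2, 33.1]]
scene1 -1 zb 5 [[-32.9, -19.0, 30.1], [-31.9, -15.7, 31.8], [-29.1, -14.2, 33.2]]
```

Call:
{"fn": "servo_tool", "kwargs": {
  "deltas": [
    [[0,0,0.3,0],[0,0,0.3,0],[0,0,0.3,0],[0,0,0.3,0],[0,0,0.3,0],[0,0,-8,0],[0,0,-20,0],[0,0,-32,0],[0,0,-38,0]]
  ],
  "claw": 0.5
}}

```text
clock: 16.58
position: [503.2, -36.5, 56.8]
eef_rot: [0.999, 0.045, 0.001, 0.0]
wrist_force: [1.0, 0.2, -0.0]
finger_gap: 0.748
```

Call:
{"fn": "servo_tool", "kwargs": {
  "deltas": [
    [[-8,0,0,0],[-22,0,0,0],[-38,0,0,0],[-54,0,0,0],[-64,0,0,0],[-70,0,0,0],[-70,0,8,0],[-70,0,20,0],[-70,0,28,0],[-70,0,32,0],[-70,0,32,0]]
  ],
  "claw": -1
}}

```text
clock: 17.5
position: [431.9, -42.5, 21.1]
eef_rot: [0.999, 0.045, -0.001, -0.0]
wrist_force: [-0.4, 0.0, -0.2]
finger_gap: 0.035
```

```bash
python3 - <<'E'
from h import *
f=r.grab_frame('scene'); save(f,'s5.png');np.savez('s5.npz',**f)
f=r.grab_frame('top'); save(f,'t5.png');np.savez('t5.npz',**f)
C=cloud(f);C[f['z_map']==0]=0;P=C.reshape(-1,3)
L=np.c_[(P[:,:2]-O)@EX,(P[:,:2]-O)@EY,P[:,2]]
m=(L[:,2]>31)&(L[:,2]<42)&(L[:,0]>-180)&(L[:,0]<-20)&(abs(L[:,1])<35);print('stone',rect(L[m]),L[m,0].min(),L[m,0].max(),np.median(L[m,2]))
go(*st(-195,0),20,ANG)
E
```

```text
stone ((-100.23135375976562, -0.4018230438232422), (49.94875717163086, 159.03875732421875), 89.8951187133789) -179.7642974600248 -20.746128495441397 36.127707461926775
t 17.6 pos [432.6 -42.6  22.2] h 5.14 F [-0.5 -0.2  0. ] gap 1.5 -> d [16.1 -0.1  2.2] tw 0.01
```

Call:
{"fn": "servo_tool", "kwargs": {
  "deltas": [
    [[3,0,2,0],[7,0,2,0],[10,0,2,0],[12,0,2,0],[12,0,2,0],[12,0,2,0]]
  ]
}}

```text
clock: 18.1
position: [444.4, -41.7, 20.3]
eef_rot: [0.999, 0.045, 0.0, -0.0]
wrist_force: [0.3, 0.3, 0.2]
finger_gap: 0.006
```

Call:
{"fn": "servo_tool", "kwargs": {
  "deltas": [
    [[0.5,0,0,0],[1,0,0,0],[1.5,0,0,0],[1.5,0,0,0]]
  ]
}}

```text
clock: 18.43
position: [445.8, -41.6, 20.2]
eef_rot: [0.999, 0.045, -0.0, 0.0]
wrist_force: [0.1, -0.0, -0.3]
finger_gap: 0.007
```

Call:
{"fn": "servo_tool", "kwargs": {
  "deltas": [
    [[0.4,0,0,0],[0.8,0,0,0],[1.2,0,0,0],[1.2,0,0,0]]
  ]
}}

```text
clock: 18.77
position: [446.3, -41.6, 20.0]
eef_rot: [0.999, 0.045, -0.001, 0.0]
wrist_force: [-5.1, -1.0, 3.7]
finger_gap: 0.004
```

Call:
{"fn": "servo_tool", "kwargs": {
  "deltas": [
    [[0.2,0,0,0],[0.4,0,0,0],[0.4,0,0,0]]
  ]
}}

```text
clock: 19.02
position: [446.3, -41.6, 20.0]
eef_rot: [0.999, 0.045, -0.001, 0.0]
wrist_force: [-6.3, -0.6, 4.4]
finger_gap: 0.006
```

Call:
{"fn": "servo_tool", "kwargs": {
  "deltas": [
    [[0.2,0,0,0],[0.4,0,0,0],[0.4,0,0,0]]
  ]
}}

```text
clock: 19.27
position: [446.3, -41.6, 19.9]
eef_rot: [0.999, 0.045, -0.002, 0.0]
wrist_force: [-9.2, -0.7, 6.4]
finger_gap: 0.004
```

Call:
{"fn": "servo_tool", "kwargs": {
  "deltas": [
    [[-1,0,0,0],[-4,0,0,0],[-10,0,-4,0],[-14,0,-25,0],[-14,0,-50,0],[-14,0,-70,0],[-14,0,-80,0],[-14,0,-80,0]]
  ]
}}

```text
clock: 19.93
position: [435.3, -42.9, 102.4]
eef_rot: [0.999, 0.045, 0.002, 0.001]
wrist_force: [-0.4, -0.6, 0.4]
finger_gap: 0.003
```

```bash
python3 - <<'E'
from h import *
for n in ['top','scene','wrist']:
    f=r.grab_frame(n); save(f,n+'6.png');np.savez(n+'6.npz',**f)
    C=cloud(f);C[f['z_map']==0]=0;P=C.reshape(-1,3)
    L=np.c_[(P[:,:2]-O)@EX,(P[:,:2]-O)@EY,P[:,2]]
    m=(L[:,2]>34.5)&(L[:,2]<42)&(L[:,0]>-200)&(L[:,0]<-15)&(abs(L[:,1])<35);print(n,'stone',rect(L[m]),np.percentile(L[m],[.5,50,99.5],axis=0).round(1).tolist())
    m=(L[:,2]>55)&(L[:,2]<72)&(L[:,0]>-85)&(L[:,0]<-30)&(abs(L[:,1])<20);print('jaw top',m.sum(),np.percentile(L[m,2],[10,50,90]) if m.sum() else 0)
a=cv2.resize(cv2.imread('pics/top6.png')[180:300,285:385],(500,600),interpolation=2)
b=cv2.resize(cv2.imread('pics/scene6.png')[160:260,255:385],(300,231),interpolation=2)
c=np.zeros((600,800,3),np.uint8);c[:,:500]=a;c[:231,500:]=b
c[240:428,500:]=cv2.resize(cv2.imread('pics/wrist6.png'),(300,188));cv2.imwrite('pics/m6.png',c)
go(*st(0,88),110,ANG)
E
```

```text
top stone ((-103.43958282470703, -0.34204673767089844), (49.880821228027344, 164.818603515625), 89.89622497558594) [[-181.8, -24.9, 34.5], [-117.2, 0.2, 36.5], [-36.8, 24.4, 40.7]]
jaw top 172 [62.90513338 64.99785762 67.05970509]
scene stone ((-109.52751159667969, 0.2165851593017578), (147.73623657226562, 51.01254653930664), 0.9637205600738525) [[-182.9, -24.3, 34.5], [-119.5, 5.4, 36.6], [-36.6, 25.5, 40.1]]
jaw top 121 [58.15039257 64.77324454 66.89851819]
wrist stone ((-128.27792358398438, -0.1613445281982422), (50.050994873046875, 113.90957641601562), 89.9086685180664) [[-184.4, -24.8, 35.1], [-122.5, -0.1, 37.0], [-72.2, 24.4, 38.8]]
jaw top 0 0
t 20.08 pos [433.2 -42.7  99.3] h 5.12 F [ 0.3  0.2 -0.3] gap 0.4 -> d [210.4 -88.3 -10.9] tw -0.01
```

View pics/m6.png

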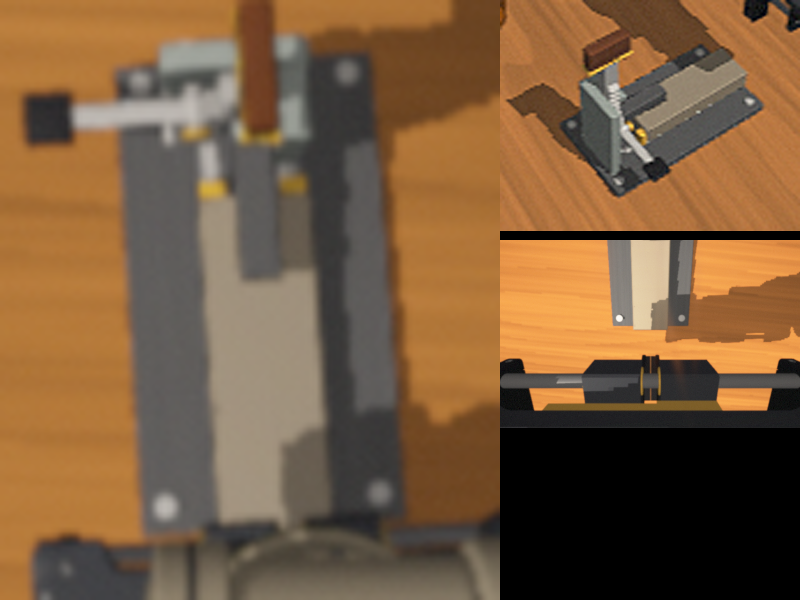

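The picture shows the stone's end against both lugs, at (212,188) and (293,185), centred under the raised jaw. Next comes the lever, with the gripper turned 90° so its narrow side faces the rail.

Call:
{"fn": "servo_tool", "kwargs": {
  "deltas": [
    [[5,-2,-10,-6],[15,-6,-25,-12],[26,-11,-40,-18],[37,-16,-45,-24],[49,-20,-45,-30],[61,-25,-45,-36],[73,-30,-45,-43],[85,-36,-45,-50],[98,-41,-45,-57],[111,-46,-45,-64],[124,-52,-45,-71],[137,-57,-45,-78],[150,-63,-45,-84],[163,-68,-45,-90],[175,-73,-45,-90],[187,-78,-45,-90],[197,-83,-45,-90],[206,-86,-45,-90],[210,-88.3,-45,-90],[210,-88.3,-45,-90]]
  ]
}}

```text
clock: 21.75
position: [634.9, 64.9, 143.5]
eef_rot: [0.674, 0.738, -0.0, -0.001]
wrist_force: [0.6, -0.4, 0.0]
finger_gap: 0.009
```

```bash
python3 - <<'E'
from h import *
f=r.grab_frame('wrist');save(f,'w7.png')
C=cloud(f);C[f['z_map']==0]=0;P=C.reshape(-1,3)
L=np.c_[(P[:,:2]-O)@EX,(P[:,:2]-O)@EY,P[:,2]]
for n,ff in (('w',f),('top',r.grab_frame('top'))):
    C=cloud(ff);C[ff['z_map']==0]=0;im=ff['pixels']
    L=np.dstack([(C[...,:2]-O)@EX,(C[...,:2]-O)@EY,C[...,2]]);m=(L[...,2]>58)&(L[...,2]<85)&(abs(L[...,0])<16)&(L[...,1]>74)&(L[...,1]<105)&(im.max(2)<60)
    if m.sum()>5: print(n,m.sum(),rect(L[m]),np.percentile(L[m,2],[5,50,95]))
go(*st(0,88),80,95.13)
E
```

```text
w 715 ((-0.10819339752197266, 88.51734161376953), (20.825960159301758, 23.121967315673828), 88.78019714355469) [71.40613427 72.6278078  73.64541938]
t 21.85 pos [634.5  64.1 144.2] h 95.15 F [-1.   0.  -0.2] gap 0.4 -> d [-0.1  0.5 64.2] tw 0.02
```

Call:
{"fn": "servo_tool", "kwargs": {
  "deltas": [
    [[0,0,5,0],[0,0,18,0],[0,0,34,0],[0,0,48,0],[0,0,58,0],[0,0,64,0],[0,0,67,0],[0,0,68,0],[0,0,68,0]]
  ]
}}

```text
clock: 22.6
position: [635.3, 64.1, 77.5]
eef_rot: [0.675, 0.738, 0.0, 0.0]
wrist_force: [-0.5, -0.7, 0.6]
finger_gap: 0.006
```

Call:
{"fn": "servo_tool", "kwargs": {
  "deltas": [
    [[0,0,1,0],[0,0,2,0],[0,0,3,0],[0,0,4,0],[0,0,5,0],[0,0,6,0],[0,0,7,0],[0,0,8,0],[0,0,8,0]]
  ]
}}

```text
clock: 23.35
position: [635.2, 64.4, 69.1]
eef_rot: [0.675, 0.738, 0.0, 0.0]
wrist_force: [-0.2, 1.6, 1.7]
finger_gap: 0.006
```

Call:
{"fn": "servo_tool", "kwargs": {
  "deltas": [
    [[0,0,0.7,0],[0,0,1.4,0],[0,0,2.1,0],[0,0,2.8,0],[0,0,3.5,0],[0,0,4.2,0],[0,0,5,0],[0,0,5.7,0],[0,0,6.4,0],[0,0,7,0]]
  ]
}}

```text
clock: 24.18
position: [635.0, 63.7, 62.1]
eef_rot: [0.675, 0.738, -0.0, 0.0]
wrist_force: [0.4, 0.6, 1.4]
finger_gap: 0.006
```

Call:
{"fn": "servo_tool", "kwargs": {
  "deltas": [
    [[0,0,0.5,0],[0,0,1,0],[0,0,1.5,0],[0,0,2,0],[0,0,2.5,0],[0,0,2.5,0]]
  ]
}}

```text
clock: 24.68
position: [635.1, 64.0, 59.7]
eef_rot: [0.675, 0.738, -0.0, 0.0]
wrist_force: [-0.3, -0.8, 1.2]
finger_gap: 0.006
```

```bash
cat >> h.py <<'E'
def jaw(n='scene'):
    f=r.grab_frame(n);C=cloud(f);C[f['z_map']==0]=0;P=C.reshape(-1,3)
    L=np.c_[(P[:,:2]-O)@EX,(P[:,:2]-O)@EY,P[:,2]]
    m=(abs(L[:,1])<7)&(L[:,0]<-35)&(L[:,0]>-70)&(L[:,2]>42);print(n,'jaw top',np.percentile(L[m,2],[10,50,90]),m.sum())
    h=(np.abs(L[:,0])<30)&(abs(L[:,1])<12)&(L[:,2]>120)&(L[:,2]<200);
    if h.sum(): print('handle top',np.percentile(L[h,2],[80,95]))
    return f
E
python3 -c "
from h import *
jaw();jaw('top');go(*st(0,88),57,95.13)"
```

```text
Traceback (most recent call last):
  File "h.py", line 33, in jaw
    m=(abs(L[:,1])<7)&(L[:,0]<-35)&(L[:,0]>-70)&(L[:,2]>42);print(n,'jaw top',np.percentile(L[m,2],[10,50,90]),m.sum())
                                                                              ~~~~~~~~~~~~~^^^^^^^^^^^^^^^^^^^
IndexError: index -1 is out of bounds for axis 0 with size 0
```

```bash
sed -i 's/print(n,.jaw top.,np.percentile(L\[m,2\],\[10,50,90\]),m.sum())/print(n,"jaw top",np.percentile(L[m,2],[10,50,90]) if m.sum() else None,m.sum())/' h.py
python3 -c "
from h import *
f=jaw('top');save(f,'t8.png');g=jaw('wrist');h=r.grab_frame('scene')
c=np.zeros((600,640,3),np.uint8);c[:400]=g['pixels'][:,:,::-1]
c[400:,:320]=cv2.resize(f['pixels'][150:300,220:460,::-1],(320,200));c[400:,320:]=cv2.resize(h['pixels'][140:290,220:460,::-1],(320,200));cv2.imwrite('pics/m8.png',c)
go(*st(0,88),57,95.13)"
```

```text
top jaw top None 0
handle top [178.8603973  180.26938505]
wrist jaw top None 0
t 24.88 pos [635.2  64.1  59.8] h 95.13 F [-0.2 -1.9  1.8] gap 0.4 -> d [ 0.  -0.2  2.8] tw -0.0
```

View pics/m8.png

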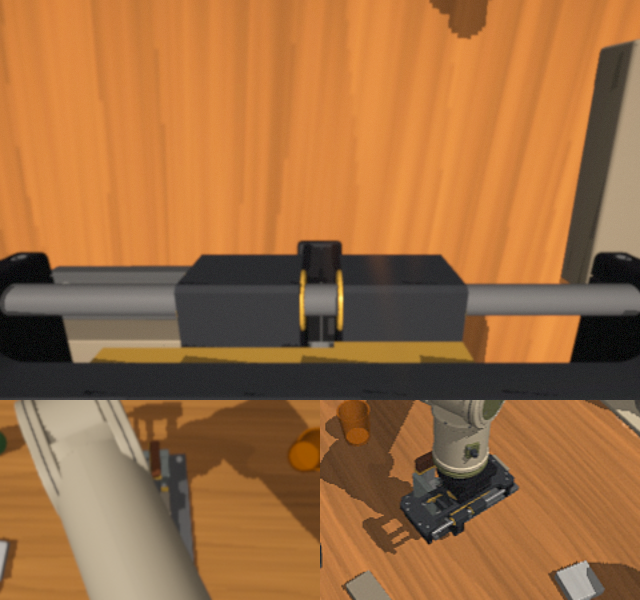

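The gripper rests on the lever and the handle top reads about 179 mm. That is rail ≈ 0.019, which matches the jaw sitting on a 25 mm stone. I hold briefly and re-measure before releasing.

Call:
{"fn": "servo_tool", "kwargs": {
  "deltas": [
    [[0,0,0.4,0],[0,0,0.8,0],[0,0,0.8,0],[0,0,0.8,0],[0,0,0.8,0],[0,0,0.8,0],[0,0,0.8,0],[0,0,0.8,0]]
  ]
}}

```text
clock: 25.55
position: [635.1, 64.0, 59.0]
eef_rot: [0.675, 0.738, -0.0, 0.0]
wrist_force: [0.4, -1.5, 2.5]
finger_gap: 0.006
```

```bash
python3 -c "
from h import *
jaw('top')"
```

```text
top jaw top None 0
handle top [178.60889283 179.66985801]
```

Call:
{"fn": "servo_tool", "kwargs": {
  "deltas": [
    [[0,0,-2,0],[0,0,-5,0],[0,0,-8,0],[0,0,-11,0],[0,0,-14,0],[0,0,-18,0],[0,0,-28,0],[0,0,-45,0],[0,0,-70,0],[0,0,-100,0],[20,0,-125,0],[50,0,-140,0],[90,0,-150,0],[130,0,-150,0],[160,0,-150,0],[180,0,-150,0],[180,0,-150,0],[180,0,-150,0]]
  ]
}}

```text
clock: 27.1
position: [618.4, 244.9, 209.5]
eef_rot: [0.674, 0.739, 0.0, -0.0]
wrist_force: [0.3, -0.7, 0.3]
finger_gap: 0.005
```

```bash
python3 - <<'E'
from h import *
F={n:jaw(n) for n in('top','scene')}
for n,f in F.items():
    C=cloud(f);C[f['z_map']==0]=0;im=f['pixels']
    L=np.dstack([(C[...,:2]-O)@EX,(C[...,:2]-O)@EY,C[...,2]])
    m=(L[...,2]>34.5)&(L[...,2]<41)&(L[...,0]>-200)&(L[...,0]<-20)&(abs(L[...,1])<35);print(n,'stone',rect(L[m]),np.percentile(L[m],[.5,50,99.5],axis=0).round(1).tolist())
    m=(L[...,2]>50)&(L[...,2]<85)&(abs(L[...,0])<16)&(L[...,1]>76)&(L[...,1]<105)
    if m.sum(): print('pad z',np.percentile(L[m][:,2],[10,50,90]))
a=F['top']['pixels'][180:300,285:385,::-1];b=F['scene']['pixels'][160:260,255:385,::-1]
c=np.zeros((600,800,3),np.uint8);c[:,:500]=cv2.resize(a,(500,600),interpolation=2);c[:231,500:]=cv2.resize(b,(300,231),interpolation=2);c[240:428,500:]=cv2.resize(F['scene']['pixels'][:,:,::-1],(300,188));cv2.imwrite('pics/m9.png',c)
E
```

```text
top jaw top [50.36298602 51.83441749 53.95047883] 97
handle top [178.75935388 179.70444561]
scene jaw top [50.42831526 52.70475201 54.55005238] 56
handle top [177.69510019 179.34534125]
top stone ((-104.00991821289062, -0.26532936096191406), (49.52214050292969, 166.65692138671875), 89.9610366821289) [[-186.6, -24.7, 34.5], [-119.2, 0.2, 36.5], [-36.8, 24.2, 40.6]]
pad z [63.77017524 66.31705122 68.68660034]
scene stone ((-104.56723022460938, 0.3383979797363281), (157.47210693359375, 51.16031265258789), 0.5636425614356995) [[-182.5, -24.4, 34.5], [-116.8, 4.6, 36.5], [-32.3, 25.5, 40.7]]
pad z [64.05856265 66.39622908 68.85309942]
```

View pics/m9.png

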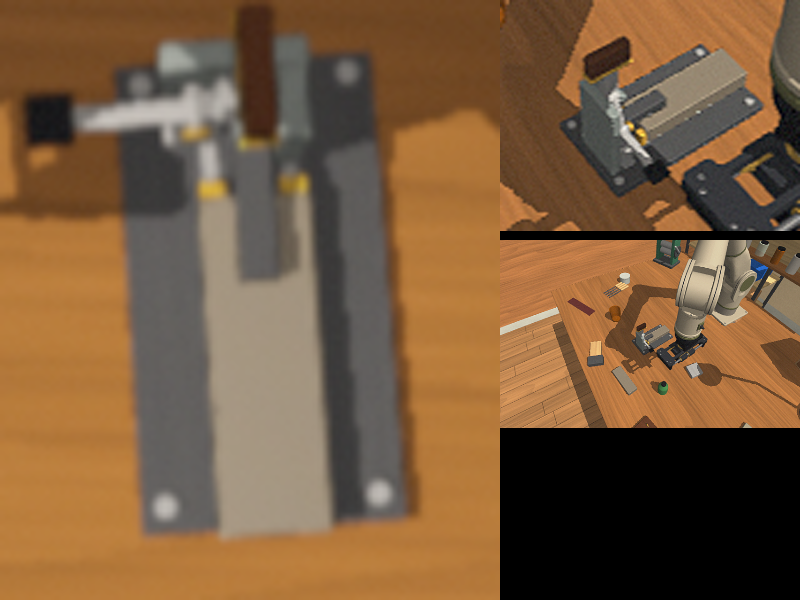

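```bash
python3 -c "
from h import *
go(618,245,209,95.13); print(r.job_done())"
```

```text
t 27.2 pos [619.5 242.1 209.2] h 95.05 F [-0.5 -0.5  0.1] gap 0.5 -> d [ 3.1 -1.2  0.2] tw -0.08
the job is handed in; nothing more can be done
None
```

The job is done and handed in at 27.2 s, and my last checks agree with that apart from two less certain points noted below.

- **Jaw raised:** I pulled it up slowly, with the last pull readings at about 11 N, and left it standing on the pawl at a rail height of about 0.032.
- **Stone placed:** I laid the stone nearest the base flat on the foot plate. I then pressed its end home against the lugs at about 9 N along the push.
- **Lever pressed:** I pressed the thumb pad down about 14 mm with no more than about 2.5 N and held it until the jaw stopped sinking. I then let the lever spring back.

**Last checks:**
- The jaw top is at about 52–53 mm, where 53 means the jaw is resting on the stone. The handle height agrees.
- The stone is centred to within about 0.5 mm and the yaw in the top view is under 0.1°. Its end touches both brass lugs in the picture.
- The bystanders look unmoved in the picture, though I did not measure them. The robot was clear and the wrist force was near zero.

**Less certain:**
- **Pad height:** the thumb pad now reads about 66 mm from the fixed cameras. The wrist camera gave about 73 mm with the jaw on its tooth, before pressing. 66 mm is still well above the pressed 59 mm. I take it that the nose rests part-way on a tooth, or that the cameras differ slightly.
- **Push on the lugs:** it also showed about 6 N of vertical force, probably finger friction.

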